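Load the calibration tile into the colour reader

TASK

Load the colour reader on the lab bench: with its tray still drawn out, push the loose white calibration tile across the tray with the fingertips until it drops into the round well and lies flat in it, and only then push the tray by its outer end all the way into the reader, as far as it goes. Do not pick the tile up or push it off the tray, leave the other things on the bench where they are, and take the hand away at the end.

Things in the scene. Friction and masses are not known exactly. Their poses are not given: they have to be found in the camera images.
- reader: The colour reader, fixed to the bench: a low white box 200 mm deep (its x), 240 mm wide (its y) and 74 mm high. Origin at the centre of its underside, z up. Its front, at x = -100 mm, has a slot 160 mm wide from which the tray sticks out along -x; the tray goes in along +x. The slot's upper edge is 6 mm above the tray's deck, so a tile that is not in the well does not pass. The reader's front faces roughly to the right as seen from the robot (-y of the world).
- tray (a joint): Travel of the tray, m: 0 = fully drawn out (as it starts), 0.090 = fully home against its stop. Some 5 N of friction holds it wherever it is left; no spring.
- tray_well (a point): Centre of the floor of the round well in the grey tray; axes parallel to the reader's. The well is 47 mm across and 7 mm deep, with a flat floor and upright wall. It lies on the tray's centre line; the flat deck round it is 34 mm above the bench (7 mm above this point). The tray is a flat slab 150 mm wide (y) and 30 mm thick (from 4 to 34 mm above the bench) with no raised edges; with the tray out, the well's centre is 55 mm in front of the reader's front.
- tray_end (a point): Middle of the upper edge of the tray's outer end (its flat upright end face, 150 mm wide, 30 mm tall, aluminium coloured), at deck height, 34 mm above the bench and 165 mm from the well's centre along the reader's -x. Push this end face along the reader's +x to slide the tray in; at home it still sticks 130 mm out of the reader's front.
- tile_center (a point): Centre of the loose white ceramic tile, a plain round disc 44 mm across and 8 mm thick, about 50 g, z along its axis. It starts flat on the tray's deck, 60 to 90 mm from the well towards the outer end and up to 40 mm to either side of the centre line. Lying in the well it stands 1 mm proud of the deck, its centre 4 mm above the well's floor.
- vial: Small amber screw-top vial, 28 mm across, 50 mm tall, standing on the bench on the far side of the tray. Bystander, to be left alone. Origin at the centre of its underside.
- dish: Shallow round glass dish, 90 mm across, 14 mm high, lying on the robot's side of the tray. Bystander, to be left alone. Origin at the centre of its underside.
- bottle: Clear glass bottle with a blue cap, 70 mm across, 150 mm tall, standing on the right-hand part of the bench. Bystander, to be left alone. Origin at the centre of its underside.
- amber: Amber bottle with a black cap, 64 mm across, 140 mm tall, standing on the right-hand part of the bench. Bystander, to be left alone. Origin at the centre of its underside.
- beaker: Glass beaker, 70 mm across, 90 mm tall, standing on the right-hand part of the bench. Bystander, to be left alone. Origin at the centre of its underside.
- scoop: Thin steel lab spatula, 170 mm long, 12 mm wide, lying on the right-hand part of the bench, towards the robot. Bystander, to be left alone. Origin near the middle of its length.
- tile: The same white tile; origin at the centre of its underside, 4 mm below tile_center.
There are look-alikes about, which are no part of the job. Several things have the shape of the tile; the one meant has the colours described above.

How it is judged (in metres and radians):
On the way:
1. the tile lies flat in the well while the tray is still drawn out (within 20 mm) (horizontal distance between tile_center and tray_well below 0.004 m and z of tile_center in the frame of tray_well between 0.002 and 0.0055 m and angle between tile_center's own z axis and vertical below 0.06 rad and value of joint tray below 0.02 m), for 0.2 s.
At the end, for the whole second after the job is handed in: The tile lies flat on the well's floor (centre within 4 mm of the well's centre sideways, within 1.5 mm of its resting height, tilt under 0.06 rad) and at rest, and the tray is home (joint above 0.086 of 0.090 m) (horizontal distance between tile_center and tray_well below 0.004 m and z of tile_center in the frame of tray_well between 0.002 and 0.0055 m and angle between tile_center's own z axis and vertical below 0.06 rad and value of joint tray above 0.086 m and linear speed of tile below 0.01 m/s); the robot touches nothing.
It fails at once if the tile is lifted (more than 10 mm above lying on the deck) (z of tile_center in the frame of tray_well above 0.021 m).
It fails at once if the tile falls off the tray (z of tile_center in the frame of tray_well below -0.006 m).
It fails at once if the tray is pushed in (over 30 mm) while the tile is not in the well (value of joint tray above 0.03 m and z of tile_center in the frame of tray_well above 0.0075 m).
It fails at once if a bystander is moved by more than 30 mm (distance of any of vial, dish, bottle, amber, beaker, scoop from where it was at the start of the episode above 0.03 m).
It also fails if it takes over 43 s, if anything falls off the work surface, if the arm or the gripper's body presses on something with over 40 N, if the wrist force passes 120 N, or if a joint passes its speed limit or range.

ROBOT

A 7-joint arm with a two-finger parallel gripper is mounted at the origin on the work surface. World frame = base frame: x ahead of the robot, y to its left, z up, the work surface at z = 0. Lengths are in mm, angles in rad, forces in N, time in s.
With the tool pointing down it reaches from about 425 to 875 mm from the base axis. Payload 4.7 kg.
Tool frame: the origin (TCP) lies midway between the tips of the shut fingers; the grasp point (between the pads) lies 19 mm behind it (manip.grasp_offset is the distance from the TCP to the grasp point, in mm); y points along the fingers, z is the direction in which the jaws open and shut, and the axes are right-handed (so a half turn about y gives the same grasp; the last joint's range is limited). The gripper opens to 87 mm and grips with 3 to 60 N. Pads are 19 mm wide; open, the fingers measure 117 mm over their backs; the gripper's body (75 mm by 190 mm) begins 51 mm behind the grasp point.
Start: joints at [-1.148, 0.321, -0.07, 1.45, 0.023, 1.371, -0.057], TCP at [258.409, 596.448, 222.587] pointing down, gripper open.
Joint ranges: [-2.86, 2.86], [-0.3, 2.09], [-1.38, 1.24], [0.06, 2.45], [-1.56, 4.7], [0.09, 2.05], [-2.69, 2.69]. Speed limits (rad/s): [2.57, 2.57, 3.14, 3.14, 3.14, 3.14, 3.14].

INTERFACE

Orientations are given as a rotation vector (axis times angle).
In Python, from workcell import manip, vision, ticket gives the robot as it stands. The module is installed in compiled form; this text tells all that it offers. Calls block until the motion is done:
- manip.move_ptp(position, orientation): joint-space move of the TCP to a pose.
- manip.servo_line(position, rot=None, speed=150, force_limit=None): straight line of the TCP; rot=None keeps the orientation; speed is the mean speed in mm/s. With force_limit (N) it stops when the force on the tool has changed by that much, and returns True; else False.
- manip.move_j(angles): joint-space move.
- manip.set_gripper(opening, grasp_force=None): finger opening in mm; grasp_force is the grip in N (None keeps the last); returns when the fingers have stopped.
- manip.pause(seconds).
- manip.solve_ik(position, orientation): joint angles nearest the present ones, or None.
- vision.camera(name): name is "side" or "top"; returns the picture (420x560x3 uint8, red, green, blue); there is no depth.
- vision.camera_model(name): a dict with "vertical_fov" (degrees; the focal length in pixels is half the picture's height over the tangent of half this angle, whatever the lens; pixels are square), "cx", "cy" (the principal point, pixels), "R" (3x3) and "t" (3): a world point X has camera coordinates R X + t. Camera axes: x right, y down, z forward; pixel columns grow to the right and rows downward; lengths in mm; the calibration is good to about 2 mm. A picture is of the moment at which its call begins. camera_model takes no time and is no camera call.
A pose or a line that the arm cannot do raises manip.IKError and nothing moves.
- ticket.close_job(): hands the job in, once; it reports no verdict.
Readings, each from a call of its own:
- manip.read_t(): time.
- manip.read_joints(): joint angles.
- manip.read_dq(): joint speeds.
- manip.read_joint_efforts(): joint torques, N m.
- manip.read_eef_pos(): TCP position.
- manip.read_tcp_rot(): TCP orientation.
- manip.read_force(): force on the tool from outside, world axes, zero at the start.
- manip.read_wrist_torque(): the same for the moment, N m.
- manip.read_gripper_width(): finger opening in mm.
Only numpy, scipy, OpenCV 4.12 (cv2) and the standard library are available. Lean on these libraries where they do the work, as an engineer would, in place of code of your own. Each camera call takes 0.05 s, during which the arm holds its last target.

## Working session

There is one attempt and no reset: what is moved stays moved. The work goes in short steps, each a Python script; the robot and the scene stay as the last script left them, time stands still between calls to the robot, and variables do not carry over. Pictures are saved under pics/ and viewed, and the job is handed in when it is done.

```bash
mkdir -p pics; ls; python3 - <<'E'
from workcell import manip, vision
import cv2
for n in("side","top"):
    im=vision.camera(n); cv2.imwrite(f"pics/{n}0.png",im[:,:,::-1])
    print(n,vision.camera_model(n))
print(manip.read_t(),manip.read_eef_pos(),manip.read_tcp_rot(),manip.read_gripper_width())
E
```

```text
pics
side {'vertical_fov': 57.09435291075246, 'cx': 278.88451276416595, 'cy': 209.21078883126455, 'R': array([[-0.99354774, -0.11312929, -0.00804108],
       [-0.07348999,  0.69617645, -0.71409913],
       [ 0.08638353, -0.70890064, -0.69999841]]), 't': array([576.04807539, 141.78888571, 807.79950805])}
top {'vertical_fov': 57.12286394708465, 'cx': 278.72094072521605, 'cy': 215.69569111310497, 'R': array([[ 0.0261338 , -0.99959843, -0.01095441],
       [-0.9844921 , -0.02383419, -0.17380232],
       [ 0.17347144,  0.01532664, -0.98471963]]), 't': array([-78.51620294, 610.07325146, 817.51826642])}
0.1 [258.21967845 595.98144423 221.56383623] [-1.54860779  0.32087937 -0.32049471] 87.11776351734491
```

View pics/side0.png

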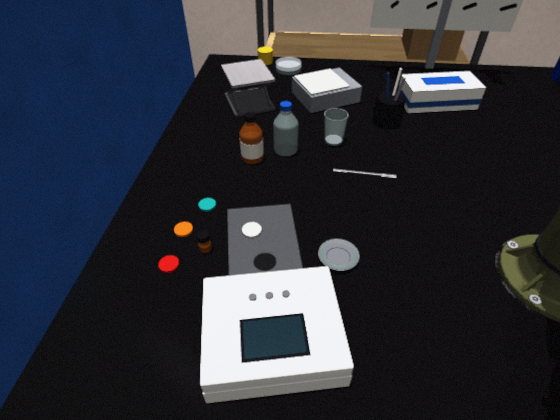

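View pics/top0.png

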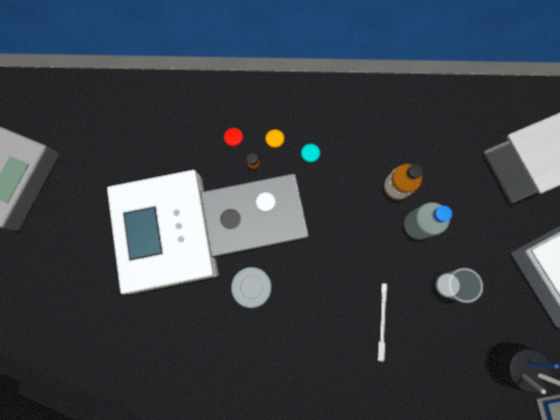

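Side view: the white tile is at about (252,229), the well at (265,261) and the reader in front. Top view: the tile is at (265,201), the well at (230,218) and the tray's outer end edge runs from about (296,176) to (307,238). The coloured discs (look-alikes) lie beyond the tray. Next I measure these points.

```bash
cat > h.py <<'E'
import numpy as np, cv2
from workcell import manip, vision
def ray(n,uv):
    m=vision.camera_model(n); f=210/np.tan(np.radians(m['vertical_fov'])/2)
    d=m['R'].T@np.array([(uv[0]-m['cx'])/f,(uv[1]-m['cy'])/f,1.])
    return -m['R'].T@m['t'], d/np.linalg.norm(d)
def onz(n,uv,z):
    o,d=ray(n,uv); return o+d*(z-o[2])/d[2]
def tri(a,b):
    (o1,d1),(o2,d2)=ray('side',a),ray('top',b)
    s=np.linalg.lstsq(np.c_[d1,-d2],o2-o1,rcond=None)[0]
    p,q=o1+s[0]*d1,o2+s[1]*d2
    return (p+q)/2,np.linalg.norm(p-q)
def proj(n,X):
    m=vision.camera_model(n); f=210/np.tan(np.radians(m['vertical_fov'])/2)
    c=m['R']@np.asarray(X,float)+m['t']; return np.array([m['cx']+f*c[0]/c[2],m['cy']+f*c[1]/c[2]])
def blob(mask,near,amin=30):
    n,l,s,c=cv2.connectedComponentsWithStats(mask.astype(np.uint8))
    best=min((i for i in range(1,n) if s[i,4]>=amin),key=lambda i:np.hypot(*(c[i]-near)))
    cnt=cv2.findContours((l==best).astype(np.uint8),cv2.RETR_EXTERNAL,cv2.CHAIN_APPROX_NONE)[0][0]
    return c[best],s[best],cnt
E
python3 - <<'E'
from h import *
S=cv2.imread('pics/side0.png');T=cv2.imread('pics/top0.png')
for n,im,pts in(("side",S,[(252,229),(265,261),(245,245),(230,230),(252,235),(252,237)]),("top",T,[(265,201),(230,218),(285,225)])):
    for p in pts: print(n,p,im[p[1],p[0]])
g=cv2.cvtColor(S,cv2.COLOR_BGR2GRAY); gt=cv2.cvtColor(T,cv2.COLOR_BGR2GRAY)
cv2.imwrite('pics/z1.png',cv2.resize(np.clip(S[195:295,200:370].astype(int)*2,0,255).astype(np.uint8),None,fx=4.7,fy=4.7,interpolation=cv2.INTER_CUBIC))
cv2.imwrite('pics/z2.png',cv2.resize(T[160:270,180:320],None,fx=5,fy=5,interpolation=cv2.INTER_CUBIC))
E
```

```text
side (252, 229) [241 243 242]
side (265, 261) [28 27 25]
side (245, 245) [102  98  98]
side (230, 230) [105 100  98]
side (252, 235) [235 236 236]
side (252, 237) [94 94 98]
top (265, 201) [255 253 248]
top (230, 218) [94 92 92]
top (285, 225) [172 173 168]
```

View pics/z1.png

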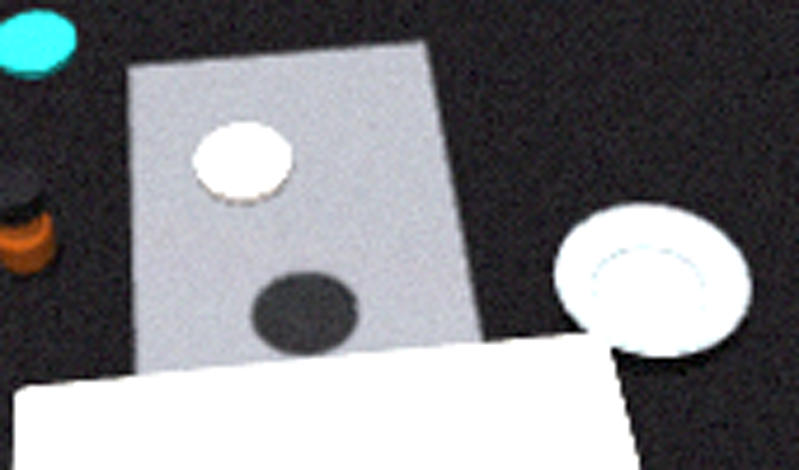

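View pics/z2.png

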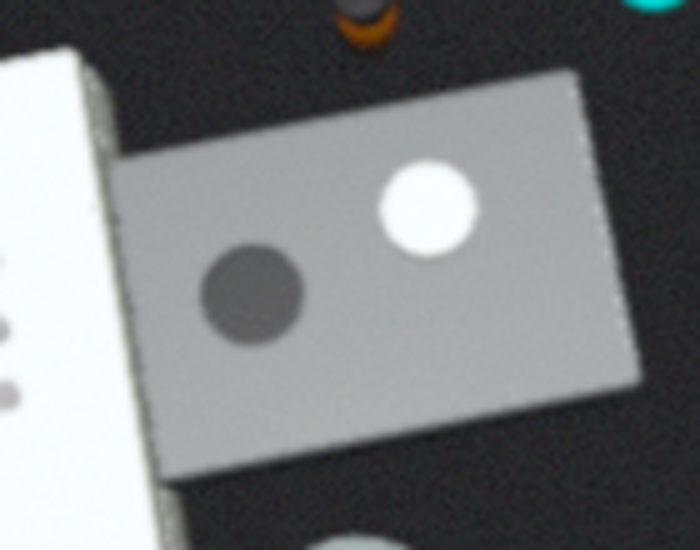

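```bash
cat >> h.py <<'E'
def ell(mask,near):
    c,s,cnt=blob(mask,near); e=cv2.fitEllipse(cnt); return np.array(e[0]),e,s[4]
def find_tile(n,im,near):
    return ell(im.min(2)>(200 if n=='top' else 170),near)
E
python3 - <<'E'
from h import *
S=cv2.imread('pics/side0.png');T=cv2.imread('pics/top0.png')
gS=cv2.GaussianBlur(S,(3,3),0).max(2);gT=cv2.GaussianBlur(T,(3,3),0).max(2)
tt=find_tile('top',T,(265,201)); ts=find_tile('side',S,(252,229)); print(tt,ts)
wt=ell((gT<130),(230,218)); ws=ell((gS<66),(265,261)); print(wt,ws)
print('tile',tri(ts[0],tt[0]),onz('top',tt[0],42),onz('side',ts[0],42))
print('well',tri(ws[0],wt[0]),onz('top',wt[0],34),onz('side',ws[0],34))
# tray quad in top: lines
m=((gT>135)&(gT<215)).astype(np.uint8)
c,s,cnt=blob(cv2.morphologyEx(m,cv2.MORPH_OPEN,np.ones((5,5))),(285,225),200)
p=cnt[:,0].astype(float)
def line(lo,hi):
    # points near segment
    lo,hi=np.array(lo,float),np.array(hi,float);d=hi-lo;L=np.hypot(*d);d/=L
    r=p-lo;q=p[(abs(r@[-d[1],d[0]])<3)&(r@d>4)&(r@d<L-4)]
    v=cv2.fitLine(q.astype(np.float32),cv2.DIST_HUBER,0,.01,.01).ravel();return v,len(q)
A,B,C,D=(296,175),(308,237),(205,191),(214,255)
ls={k:line(a,b) for k,a,b in(('end',A,B),('far',C,A),('near',D,B))}
def X(a,b):
    a,b=ls[a][0],ls[b][0];t=np.linalg.solve(np.c_[a[:2],-b[:2]],b[2:]-a[2:]);return a[2:]+a[:2]*t[0]
print({k:v[1] for k,v in ls.items()})
ca,cb=X('end','far'),X('end','near');print(ca,cb)
P,Q=onz('top',ca,34),onz('top',cb,34);print(P,Q,np.linalg.norm(P-Q),'endmid',(P+Q)/2)
for k,(v,_) in ls.items():
    d=onz('top',v[2:]+v[:2]*20,34)-onz('top',v[2:]-v[:2]*20,34);print(k,np.degrees(np.arctan2(d[1],d[0])))
w=onz('top',wt[0],34);print('well-end',np.linalg.norm((P+Q)/2-w))
for uv in((227.5,209),(291.5,204.2)): print('side corner',onz('side',uv,34))
# bystanders
for nm,uv,z in(('vial',(252,162),25),('dish',(251,287),7),('amber',(403,182),70),('bottle',(427,222),75)): print(nm,onz('top',uv,z))
E
```

```text
(array([265.19128418, 201.25209045]), ((265.1912841796875, 201.25209045410156), (17.867332458496094, 18.67606544494629), 83.67050170898438), np.int32(287)) (array([251.20649719, 228.76391602]), ((251.2064971923828, 228.763916015625), (13.838573455810547, 18.872499465942383), 84.66846466064453), np.int32(227))
(array([229.87492371, 218.41387939]), ((229.8749237060547, 218.41387939453125), (19.092201232910156, 19.67643928527832), 74.71969604492188), np.int32(321)) (array([264.43252563, 261.16583252]), ((264.4325256347656, 261.16583251953125), (16.55003547668457, 21.84016227722168), 85.79789733886719), np.int32(311))
tile (array([645.81422416, -30.92812589,  41.51603297]), np.float64(2.098034377101502)) [646.78336733 -30.94729579  42.        ] [644.64126275 -30.28645188  42.        ]
well (array([605.06352089,  49.65250651,  34.00130743]), np.float64(2.0643417202109053)) [606.1096683   49.65085729  34.        ] [604.02156378  49.80392452  34.        ]
{'end': 54, 'far': 83, 'near': 86}
[293.6436  174.79631] [306.8485  235.20273]
[713.59172619 -95.33736956  34.        ] [ 571.52570362 -128.25340551   34.        ] 145.8294215523581 endmid [ 642.55871491 -111.79538753   34.        ]
end -166.9549771007825
far -77.17047293306665
near -77.03133919748491
well-end 165.50958572160846
side corner [712.49353346 -94.29591588  34.        ]
side corner [ 563.57769146 -126.49838531   34.        ]
vial [745.55222265   4.57809106  25.        ]
dish [451.63061462  -2.91664158   7.        ]
amber [ 692.14904257 -339.48869534   70.        ]
bottle [ 601.84414694 -387.44286483   75.        ]
```

Both views agree: the tile's top is at z≈41.5 (should be 42), the well's rim at 34.0, and well to tray end measures 165.5 mm (165). Next I move in behind the tile, with the jaws set across the tile-to-well line as a cradle.

```bash
cat >> h.py <<'E'
from scipy.spatial.transform import Rotation as Ro
def orient(ang, flip=False):
    """tool down, push direction at world angle ang (rad), jaws across it"""
    d=np.array([np.cos(ang),np.sin(ang),0]); z=np.cross([0,0,1],d)*(-1 if flip else 1); y=np.array([0,0,-1.])
    return Ro.from_matrix(np.c_[np.cross(y,z),y,z]).as_rotvec()
TILE=np.array([645.8,-30.9]);WELL=np.array([605.05,49.7]);U=np.array([-.2235,.9747])
E
python3 - <<'E'
from h import *
print(Ro.from_rotvec(manip.read_tcp_rot()).as_matrix().round(2))
d=(WELL-TILE);a=np.arctan2(d[1],d[0]);d/=np.linalg.norm(d)
s=TILE-45*d
for f in(0,1):
    for an in (a,np.arctan2(U[1],U[0])):
        print(f,an,manip.solve_ik([*s,120],orient(an,f)),manip.solve_ik([*s,36],orient(an,f)))
fs=[]
for i in range(5): manip.pause(.02);fs.append(manip.read_force())
print(np.round(fs,2),manip.read_t())
E
```

```text
[[ 0.92 -0.    0.4 ]
 [-0.4  -0.    0.92]
 [ 0.   -1.   -0.  ]]
0 2.0389004549431315 [-0.67078872  0.64289491  1.06529792  1.55097058 -0.57695114  1.2928437
 -2.20177559] [-0.6688884   0.7610832   1.06349823  1.61986245 -0.70619889  1.19159139
 -2.12041899]
0 1.7962010401160964 [-0.67078872  0.64289491  1.06529792  1.55097058 -0.57695114  1.2928437
 -2.444475  ] [-0.6688884   0.7610832   1.06349823  1.61986245 -0.70619889  1.19159139
 -2.36311841]
1 2.0389004549431315 [-0.38048379  0.47380275  0.59792171  1.54099087 -0.27779684  1.21276863
  0.73208549] [-0.35408929  0.55493612  0.56093784  1.60895228 -0.32484276  1.07214199
  0.76416126]
1 1.7962010401160964 [-0.3850721   0.4751686   0.60442919  1.54116505 -0.28122565  1.21330675
  0.49183205] [-0.35939643  0.5566487   0.56838845  1.60915607 -0.3296156   1.07298334
  0.52482223]
[[ 0.29 -0.19 -0.26]
 [-0.76 -0.06 -0.56]
 [ 0.65 -0.   -0.47]
 [ 0.07  0.34 -0.8 ]
 [ 0.99 -0.89  0.46]] 0.1833
```

```bash
python3 - <<'E'
from h import *
d=(WELL-TILE);a=np.arctan2(d[1],d[0]);d/=np.linalg.norm(d)
s=TILE-45*d;o=orient(a,1)
t0=manip.read_t()
manip.move_ptp([*s,160],o); print(manip.read_t()-t0)
manip.set_gripper(26); print(manip.read_t()-t0,manip.read_gripper_width())
manip.servo_line([*s,48],speed=120)
print(manip.read_eef_pos(),manip.read_force())
hit=manip.servo_line([*s,31],speed=15,force_limit=3.5)
print(hit,manip.read_eef_pos(),manip.read_force(),manip.read_t())
for n in("side","top"): cv2.imwrite(f"pics/{n}1.png",vision.camera(n)[:,:,::-1])
E
```

```text
2.7667
3.9667000000000003 26.248595918938456
[666.89556843 -71.24938532  49.0257005 ] [-0.44291152 -0.19078542 -0.55455403]
True [665.95756298 -71.05656066  34.51923819] [-0.34590081  0.81576454  4.58293679] 6.0833
```

```bash
python3 - <<'E'
from h import *
S=cv2.imread('pics/side1.png');cv2.imwrite('pics/s1z.png',cv2.resize(S[150:310,160:380],None,fx=3.6,fy=3.6))
E
```

```text
(no output)
```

View pics/s1z.png

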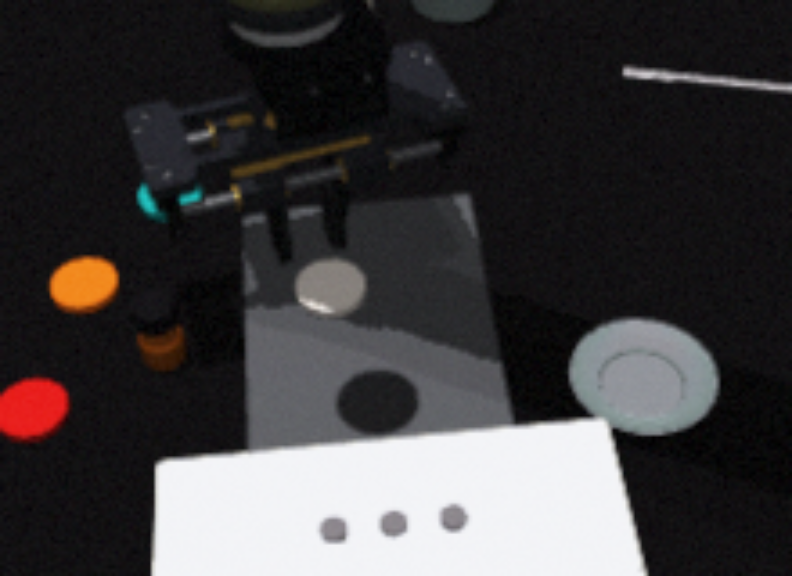

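The side view shows both fingertips on the deck just behind the tile, squarely behind it. I push partway, look, then finish.

```bash
python3 - <<'E'
from h import *
d=(WELL-TILE);d/=np.linalg.norm(d)
p=manip.read_eef_pos()
manip.servo_line([*p[:2],36.8],speed=30); print(manip.read_eef_pos())
e=WELL-66*d
h=manip.servo_line([*e,36.8],speed=45,force_limit=6); manip.pause(.2)
print(h,e,manip.read_eef_pos(),manip.read_force(),manip.read_t())
S=vision.camera('side')[:,:,::-1].copy();T=vision.camera('top')[:,:,::-1].copy()
cv2.imwrite('pics/side2.png',S);cv2.imwrite('pics/top2.png',T)
cv2.imwrite('pics/z3.png',np.hstack([cv2.resize(S[190:300,200:320],None,fx=3.6,fy=3.6),cv2.resize(T[160:270,200:300],None,fx=3.6,fy=3.6)]))
E
```

```text
[665.80029232 -71.03535721  36.56415463]
False [634.82888144  -9.20006978] [634.86487897  -9.36757064  36.78175112] [-0.45988754  0.2688012   0.06190284] 8.3333
```

View pics/z3.png

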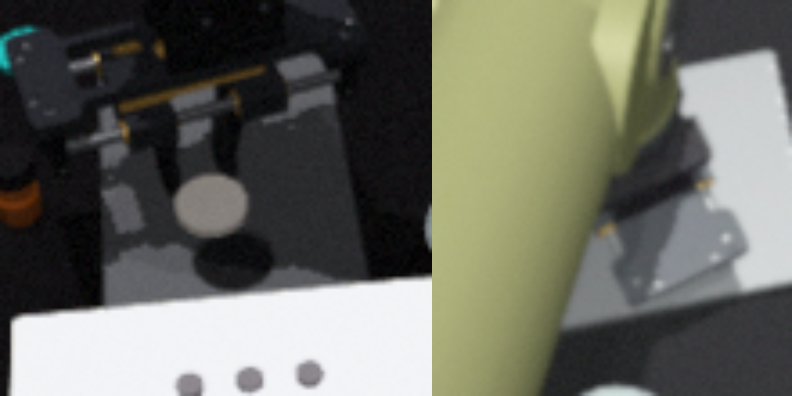

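The tile sits in the cradle with its front just short of the well (side view; the arm hides it in the top view). I measure it from the side view relative to the well.

```bash
python3 - <<'E'
from h import *
S=cv2.imread('pics/side2.png')
for p in ((258,247),(250,260),(262,262)): print(S[p[1],p[0]])
g=cv2.GaussianBlur(S,(3,3),0)
for th in (100,115):
    e=ell(g.min(2)>th,(258,247)); P=onz('side',e[0],42); print(e,P)
m=cv2.morphologyEx((g.min(2)>115).astype(np.uint8),cv2.MORPH_OPEN,np.ones((3,3)))
d=(WELL-TILE);d/=np.linalg.norm(d);n=np.array([-d[1],d[0]])
W=np.array([604.02,49.80]);q=P[:2]-manip.read_eef_pos()[:2]
print('tile-TCP along/lat',q@d,q@n,'well-tile along/lat',(W-P[:2])@d,(W-P[:2])@n)
E
```

```text
[122 129 133]
[95 90 89]
[ 9  9 11]
(array([258.17129517, 246.30197144]), ((258.1712951660156, 246.30197143554688), (14.74642276763916, 18.404308319091797), 83.5755386352539), np.int32(236)) [621.63340213  18.11032076  42.        ]
(array([258.25775146, 246.21044922]), ((258.25775146484375, 246.21044921875), (12.923344612121582, 17.080923080444336), 86.29118347167969), np.int32(194)) [621.4890329   17.84066829  42.        ]
tile-TCP along/lat 30.248132690563374 -0.322508359702395 well-tile along/lat 36.4032595087196 1.169910713109262
```

```bash
python3 - <<'E'
from h import *
d=(WELL-TILE);d/=np.linalg.norm(d);n=np.array([-d[1],d[0]])
p=manip.read_eef_pos()[:2]
manip.servo_line([*(p+10*d+0.9*n),36.8],speed=40)
h=manip.servo_line([*(p+36.4*d+0.9*n),36.8],speed=35,force_limit=4)
manip.pause(.15)
q=manip.read_eef_pos();print(h,q,(q[:2]-p)@d,manip.read_force(),manip.read_t())
S=vision.camera('side')[:,:,::-1].copy()
cv2.imwrite('pics/side3.png',S)
cv2.imwrite('pics/z4.png',cv2.resize(S[190:300,200:330],None,fx=6,fy=5))
E
```

```text
False [617.6583478   22.48686704  36.7696079 ] 36.122904630488954 [-0.68799057  0.57274975  1.14267274] 9.8917
```

View pics/z4.png

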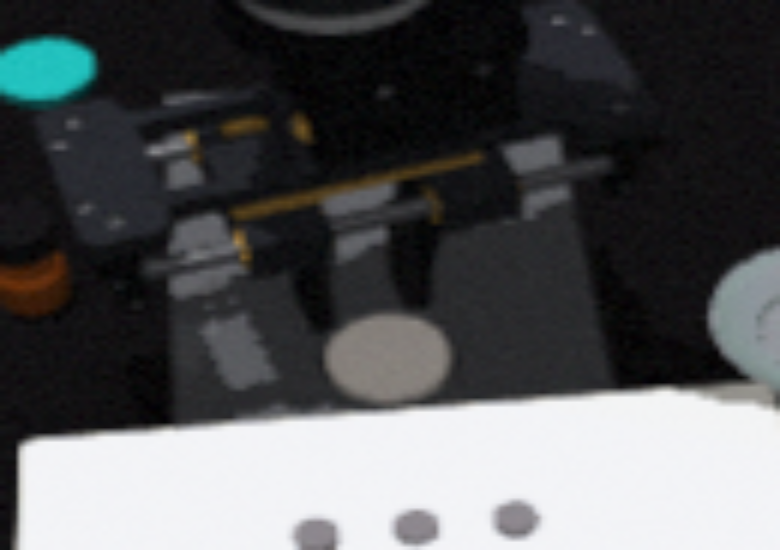

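The tile fills the place of the well, centred at about (264.7,261.6). I back the fingers off, lift and measure with both cameras.

```bash
python3 - <<'E'
from h import *
d=(WELL-TILE);d/=np.linalg.norm(d)
p=manip.read_eef_pos()
manip.servo_line([*(p[:2]-12*d),37.5],speed=60)
manip.servo_line([*(p[:2]-12*d),110],speed=150)
e=[640-.22*-170*-1*-1,-112-100,160]
e=[*(np.array([641.5,-112])-U*110),160]
manip.move_ptp(e,orient(np.arctan2(U[1],U[0]),1)); print(manip.read_eef_pos(),manip.read_t())
S=vision.camera('side')[:,:,::-1].copy();T=vision.camera('top')[:,:,::-1].copy()
cv2.imwrite('pics/side4.png',S);cv2.imwrite('pics/top4.png',T)
cv2.imwrite('pics/z5.png',np.hstack([cv2.resize(S[190:300,200:320],None,fx=3.6,fy=3.6),cv2.resize(T[160:270,200:300],None,fx=3.6,fy=3.6)]))
print(proj('side',[604.02,49.8,35]),proj('side',[604.02,49.8,42]),proj('top',[606.1,49.65,35]),proj('top',[606.1,49.65,42]))
E
```

```text
[ 666.31280018 -216.41381253  158.75661097] 11.8833
[264.41701531 260.86535859] [264.30055436 258.75733344] [229.81623106 218.3456092 ] [229.40051846 217.83420958]
```

View pics/z5.png

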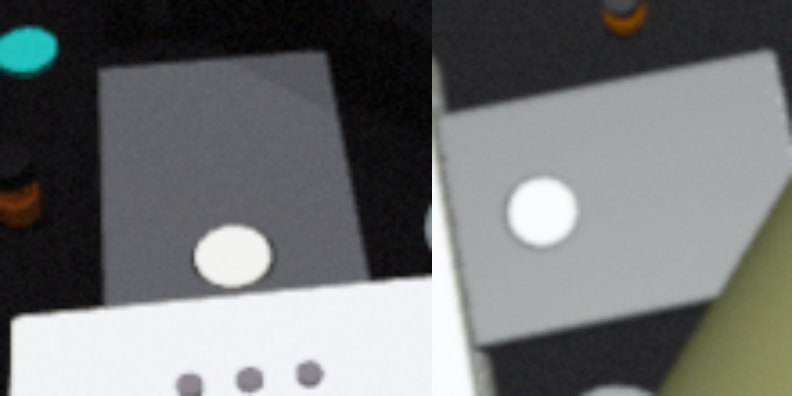

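```bash
python3 - <<'E'
from h import *
S=cv2.imread('pics/side4.png');T=cv2.imread('pics/top4.png')
ts=find_tile('side',S,(264,261));tt=find_tile('top',T,(230,218));print(ts,tt)
print(tri(ts[0],tt[0])); print(onz('side',ts[0],35),onz('top',tt[0],35))
E
```

```text
(array([264.15945435, 260.73742676]), ((264.1594543457031, 260.7374267578125), (15.995802879333496, 20.252838134765625), 87.93484497070312), np.int32(280)) (array([230.29664612, 218.37945557]), ((230.29664611816406, 218.37945556640625), (17.387365341186523, 18.142539978027344), 64.26570892333984), np.int32(273))
(array([605.47128941,  48.67650092,  34.03382353]), np.float64(1.4543271491430652))
[604.59783239  49.52677893  35.        ] [606.04788772  48.53790824  35.        ]
```

The tile's top is now at z≈34–35 (seated is 35, unseated would be 42) and within about 1 mm of the well's centre in both views. The outline has the well's ellipse shape, so it lies flat. Next I push the tray.

```bash
python3 - <<'E'
from h import *
E0=WELL-U*165
L=lambda s:[*(E0+U*s),18]
p=manip.read_eef_pos()
manip.servo_line([*(E0-U*60),60],speed=200)
manip.servo_line(L(-40),speed=100); print(manip.read_eef_pos())
h=manip.servo_line(L(60),speed=45,force_limit=20)
q=manip.read_eef_pos();print(h,(q[:2]-E0)@U,manip.read_force()@[*U,0],manip.read_t())
h=manip.servo_line(L(95),speed=22,force_limit=15)
q=manip.read_eef_pos();print(h,(q[:2]-E0)@U,manip.read_force()@[*U,0],manip.read_t())
S=vision.camera('side')[:,:,::-1].copy();T=vision.camera('top')[:,:,::-1].copy()
cv2.imwrite('pics/side5.png',S);cv2.imwrite('pics/top5.png',T)
cv2.imwrite('pics/z6.png',np.hstack([cv2.resize(S[170:300,200:320],None,fx=3.3,fy=3.3),cv2.resize(T[150:280,180:300],None,fx=3.3,fy=3.3)]))
E
```

```text
[ 650.95630214 -150.35227318   18.00977796]
False 58.033866933718045 -4.832734947437518 15.6833
True 77.50592053142812 -1.1984115846109722 16.8083
```

View pics/z6.png

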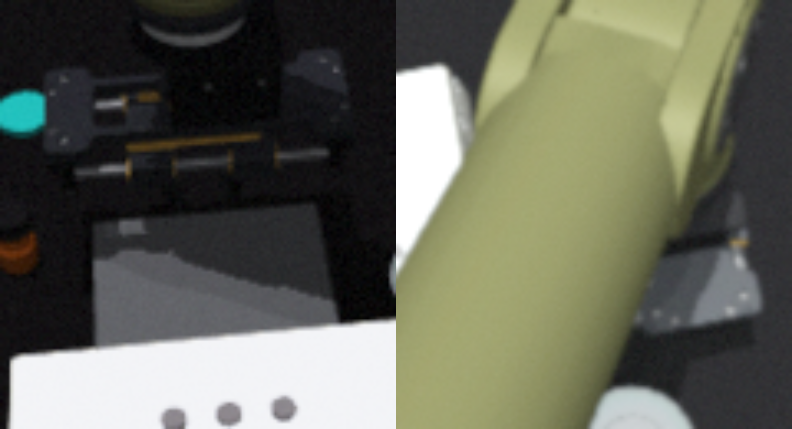

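```bash
python3 - <<'E'
from h import *
E0=WELL-U*165
L=lambda s:[*(E0+U*s),18]
h=manip.servo_line(L(84),speed=15,force_limit=22)
q=manip.read_eef_pos();print(h,(q[:2]-E0)@U,manip.read_force()@[*U,0],manip.read_t())
manip.servo_line(L(40),speed=100)
manip.servo_line([*(E0-U*0),140],speed=200)
manip.move_ptp([*(E0-U*110),200],orient(np.arctan2(U[1],U[0]),1))
S=vision.camera('side')[:,:,::-1].copy();T=vision.camera('top')[:,:,::-1].copy()
cv2.imwrite('pics/side6.png',S);cv2.imwrite('pics/top6.png',T)
cv2.imwrite('pics/z7.png',np.hstack([cv2.resize(S[170:300,200:320],None,fx=3.3,fy=3.3),cv2.resize(T[150:280,180:300],None,fx=3.3,fy=3.3)]))
print(manip.read_t())
E
```

```text
False 77.68002957828328 -12.084228758226507 17.525
19.575
```

View pics/z7.png

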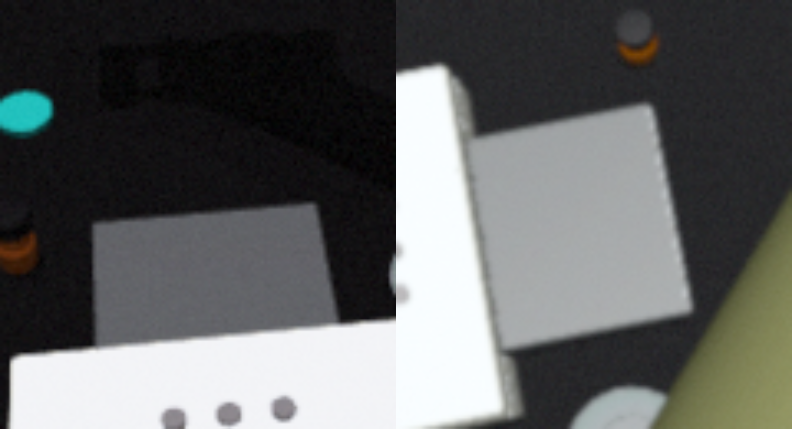

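View pics/side6.png

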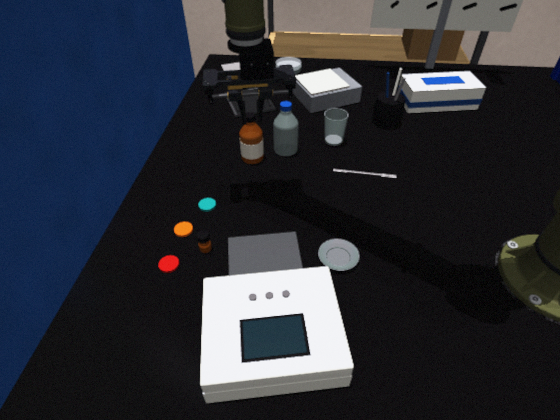

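```bash
python3 - <<'E'
from h import *
out=[]
for f,p,q in(('top0',(296,176),(307,238)),('top6',(377.5,181.7),(389.3,244.5))):
    T=cv2.GaussianBlur(cv2.imread(f'pics/{f}.png'),(3,3),0).max(2)
    m=((T>110)&(T<215)).astype(np.uint8)
    pts=[]
    # along end edge: in each row the last tray pixel, rows clear of corners
    r=range(185,228) if f=='top0' else range(188,238)
    for y in r:
        s=265 if f=='top0' else 345
        s=290 if f=='top0' else 350
        x=290 if f=='top0' else 360
        x0=280 if f=='top0' else 360
        # threshold crossing at 110
        row=T[y].astype(float); xs=[x for x in range(255 if f=='top6' else 280,330) if row[x]>=110 and row[x+1]<110]
        if xs: x=xs[0]; pts.append((x+(row[x]-110)/(row[x]-row[x+1]),y))
    W=np.array([onz('top',a,34)[:2] for a in pts]); c=np.median((W-WELL)@U); print(f,len(pts),c); out.append(c)
print('travel',out[1]-out[0])
E
```

```text
top0 43 -168.35984276003657
top6 50 -78.97113123576668
travel 89.3887115242699
```

The tray travelled 89.4 mm by camera (90 is home). Its force rose with no further motion, and the bystanders are at the same pixels as at the start. I hand the job in.

```bash
python3 - <<'E'
from workcell import manip,ticket
manip.pause(.2); print(manip.read_eef_pos(),manip.read_force(),manip.read_t()); print(ticket.close_job())
E
```

```text
[ 666.57823204 -216.48898368  199.17378483] [ 0.06656571 -0.38645456  0.46811294] 19.775
the job is handed in; nothing more can be done
None
```

The tile is in the well and the tray is home. I handed the job in at 19.8 s of the 43 s allowed; no verdict is reported.

I pushed the tile across the deck with the two fingertips, set 26 mm apart as a cradle, until it dropped into the well. I then pushed the tray by its end face until it hit the stop, and took the hand away.

- **Tile, before the tray moved:** both views put its top at z ≈ 34.0 mm (seated is 35, on the deck is 42). Its centre was within about 1 mm of the well's centre, and its outline looked flat.
- **Tray:** at the stop, commanding about 6 mm more moved the hand only 0.2 mm while the force rose to 12 N. The camera measured 89.4 mm of travel, about 1 mm uncertain, against 90 mm nominal.
- **Bystanders and hand:** the things on the bench look unmoved in the final side view; I compared them by eye and did not measure them. The hand ended clear, with the force reading near zero.

- **Disagreements:** the two cameras differ by about 2 mm in x, which is within their stated calibration, so I used the mean. The tile-to-fingertip offset came out about 3 mm larger than I had reckoned from the pad width.
- **Not checked:** the tile could not be seen once the tray was inside the reader, so its final rest there is inferred.

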